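Make up a spacer stack in the loading tube

ROBOT

A 6-joint arm with a two-finger parallel gripper is mounted at the origin on a cart in front of the work surface, level with it; the furniture and walls round the work are solid. World frame = base frame: x ahead of the robot, y to its left, z up, the work surface at z = 0. Lengths are in m, angles in rad, forces in N, time in s.
With the tool pointing down it reaches from about 0.325 to 1 m from the base axis. Payload 5.1 kg.
Tool frame: the origin (TCP) lies midway between the tips of the shut fingers; the grasp point (between the pads) lies 19 mm behind it; z points along the fingers, y is the line along which they close (so a half turn about z gives the same grasp; the last joint's range is limited). The gripper opens to 85 mm and grips with 20 to 120 N. Pads are 22 mm wide; open, the fingers measure 114 mm over their backs; the gripper's body (76 mm by 85 mm) begins 54 mm behind the grasp point. The pads swing forward as they close: fully open they stand 13 mm farther back than shut.
Start: joints at [-1.231, 0.124, 1.65, -0, 1.367, -0.083], TCP at [0.267, -0.593, 0.231] pointing down, gripper open.
Joint ranges: [-2.61, 2.61], [-1.02, 2.33], [0.03, 2.71], [-1.35, 4.49], [0.32, 2.68], [-2.91, 2.91]. Speed limits (rad/s): [2.57, 2.57, 3.14, 3.14, 3.14, 3.14].

INTERFACE

Orientations are given as a unit quaternion [w, x, y, z].
In Python, from workcell import manip gives the robot as it stands.
- The arm moves only by the tool servo_tool, never from a script. Its argument "increments" is text: rows parted by semicolons, each of 6 numbers parted by spaces: the shift along the tool's x, y, z in units of 100 mm (1.0 is 100 mm), then the turn, a rotation vector about the tool's x, y, z in units of 0.08 rad (1.0 is 0.08 rad). In form: tx ty tz wx wy wz; .... A call has 1 to 10 rows; each row shifts and turns the commanded pose from where the row before left it, along the tool's axes as they then stand; what a row does not reach is not made up. A row lasts 1/12 s, in which the tool goes at most 41.7 mm and 7.16 degrees, less where a joint would pass 70% of its speed; a pose out of reach is approached as far as the arm can. A call with a number of a shift or a turn outside -1 to 1 is refused whole. A call with a gripper value outside its range is refused whole. "grip" is the opening, from 0 (shut) to 1 (fully open), set as the call begins (left out, the last holds). The fingers move at their own pace and stop on an object; "squeeze" is the grip in N (left out, the last holds). Time passes only in rows, so rows that do not move let the fingers close. It gives the time, the measured TCP pose, the force, the opening and the grip force at its end, in the units of the state.
- manip.observe(): the state, without advancing time (a new reading comes with each control period).
- manip.snapshot(name): name is "scene" or "top" or "wrist"; returns the picture (480x640x3 uint8, red, green, blue); there is no depth.
- manip.camera_info(name): a dict with "K" (3x3 intrinsics, pixels), "world_from_camera" (4x4, takes a point from camera to world coordinates). Camera axes: x right, y down, z forward; pixel columns grow to the right and rows downward; lengths in m; the calibration is good to about 2 mm. A picture is of the moment at which its call begins: read the wrist's pose just before it. camera_info takes no time and is no camera call; for the wrist camera it gives the pose at the moment of the call.
- manip.close_job(): hands the job in; it is judged then, once.
The state is a dict: "clock": time; "joints": joint angles; "joint_velocities": joint speeds; "joint_efforts": joint torques, N m; "tool_pos": TCP position; "ee_rot": TCP orientation; "contact_force": force on the tool from outside, world axes, zero at the start; "wrist_torque": the same for the moment, N m; "grip_width": finger opening in m; "finger_force": force on a finger pad.
Only numpy, scipy, OpenCV 4.12 (cv2) and the standard library are available. Lean on these libraries where they do the work, as an engineer would, in place of code of your own. Each camera call takes 0.05 s, during which the arm holds its last target. There are 200 camera calls.

TASK

Make up the spacer stack in the blue flared tube: drop in the bright steel ring so that it lies flat at the bottom, then the brass ring so that it lies flat on top of it. Leave the black ring where it lies.

Things in the scene. Friction and masses are not known exactly. Their poses are not given: they have to be found in the camera images.
- tube: Blue upright tube with a flared mouth on a dark 90 x 90 x 8 mm base plate, fixed; yaw varies. Origin: on its axis, at the plate's underside; z up. Above the origin: inner floor 8 mm; straight bore (56 mm inside, wall 3 mm) up to 40 mm; then a cone to the rim at 58 mm (82 mm inside, 88 mm outside); slippery inside. Two rings fill it to 40 mm. A level ring let go centred at the rim drops home.
- steel_ring: Bright grey steel spacer ring, 50 mm outside, 26 mm bore, 16 mm thick, 0.18 kg, lying flat on the table at the start. Origin: its very centre, 8 mm above its underside; z along the ring's axis. It can be gripped across its outside in any direction.
- brass_ring: Yellow brass spacer ring of the same size: 50 mm outside, 26 mm bore, 16 mm thick, 0.19 kg, lying flat on the table at the start. Origin: its very centre; z along the ring's axis.
- black_ring: Black plastic ring of the same size (50 mm outside, 26 mm bore, 16 mm thick), flat on the table; not part of this stack, leave it. Origin: its very centre. The three rings swap places on the right of the tube, at least 110 mm apart centre to centre; tools and fittings lie round about.
There are look-alikes about, which are no part of the job. Of the things that look like the brass_ring, take the one that is nearest to the robot's base at the start.

How it is judged:
By the outcome, as a careful person would: the job done as asked, in the order asked, and still so for the second after the job is handed in, with the robot touching nothing.
It also fails if it takes over 58 s, if anything falls off the work surface, if the arm or the gripper's body presses on something with over 40 N, if the wrist force passes 120 N, or if a joint passes its speed limit or range.

## Working session

There is one attempt and no reset: what is moved stays moved. The work goes in short steps, Python scripts to look and compute and a tool call to move; the robot and the scene stay as the last step left them, time stands still between calls to the robot, and variables do not carry over. Pictures are saved under pics/ and viewed, at most 10 in all, crops included, and the job is handed in when it is done.

Besides the shell and the picture viewer there is one more tool, called by a JSON object that holds its "fn" and its "kwargs", one argument or row to a line. servo_tool: Moves the arm, as the interface text tells. Shifts and turns lie within -1 to 1; 1 stands for 100 mm of shift or 0.08 rad of turn. Its arguments: {"type":"object","properties":{"increments":{"type":"string"},"grip":{"type":"number"},"squeeze":{"type":"number"}},"required":["increments"]}

```bash
mkdir -p pics; cat > h.py <<'E'
import numpy as np, cv2
from workcell import manip
from scipy.spatial.transform import Rotation as R
def save(name,fn):
    ci=manip.camera_info(name); im=manip.snapshot(name)
    cv2.imwrite('pics/'+fn,np.ascontiguousarray(im[:,:,::-1])); np.savez('pics/'+fn+'.npz',K=ci['K'],T=ci['world_from_camera'])
    return im
def px(fn,u,v,z):
    d=np.load('pics/'+fn+'.npz');K,T=d['K'],d['T']
    r=T[:3,:3]@np.linalg.solve(K,[u,v,1.]); o=T[:3,3]
    return o+r*(z-o[2])/r[2]
def proj(fn,p):
    d=np.load('pics/'+fn+'.npz');K,T=d['K'],d['T']
    c=T[:3,:3].T@(np.array(p)-T[:3,3]); q=K@c; return q[:2]/q[2]
def rel(p):
    s=manip.observe(); q=s['ee_rot']; r=R.from_quat([q[1],q[2],q[3],q[0]])
    return r.inv().apply(np.array(p)-s['tool_pos'])*10
E
python3 - <<'E'
from h import *
s=manip.observe(); print(s['tool_pos'],s['ee_rot'],s['clock'],s['grip_width'])
save('top','top0.png');save('scene','scene0.png')
for n in ('top','scene','wrist'):
    c=manip.camera_info(n);print(n,np.round(c['K'],1).tolist(),np.round(c['world_from_camera'],3).tolist())
E
```

```text
[ 0.26646683 -0.59220364  0.23005061] [-1.02062681e-03  9.77739260e-01  2.09821072e-01 -1.20884107e-04] 0.0 0.08505554559114328
top [[581.1, 0.0, 313.2], [0.0, 581.1, 233.4], [0.0, 0.0, 1.0]] [[0.016, -0.998, 0.062, 0.513], [-1.0, -0.017, -0.014, -0.151], [0.015, -0.062, -0.998, 1.188], [0.0, 0.0, 0.0, 1.0]]
scene [[483.7, 0.0, 315.6], [0.0, 483.7, 239.4], [0.0, 0.0, 1.0]] [[0.726, -0.335, 0.6, -0.111], [-0.687, -0.387, 0.616, -0.884], [0.026, -0.859, -0.511, 0.638], [0.0, 0.0, 0.0, 1.0]]
wrist [[350.9, 0.0, 319.3], [0.0, 350.9, 238.7], [0.0, 0.0, 1.0]] [[0.411, -0.875, -0.255, 0.332], [-0.912, -0.396, -0.113, -0.563], [-0.002, 0.279, -0.96, 0.373], [0.0, 0.0, 0.0, 1.0]]
```

View pics/top0.png

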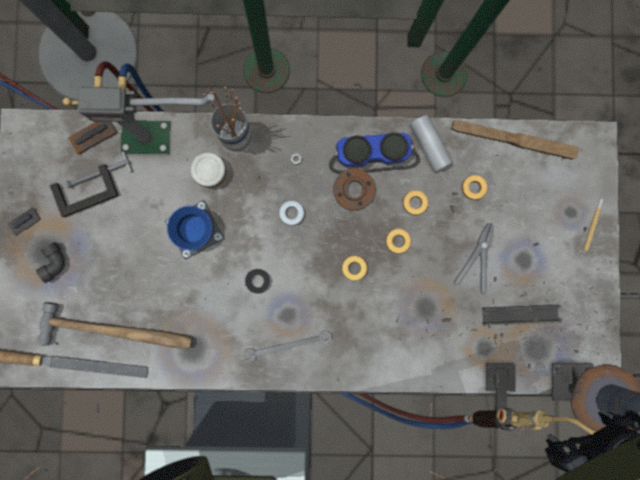

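View pics/scene0.png

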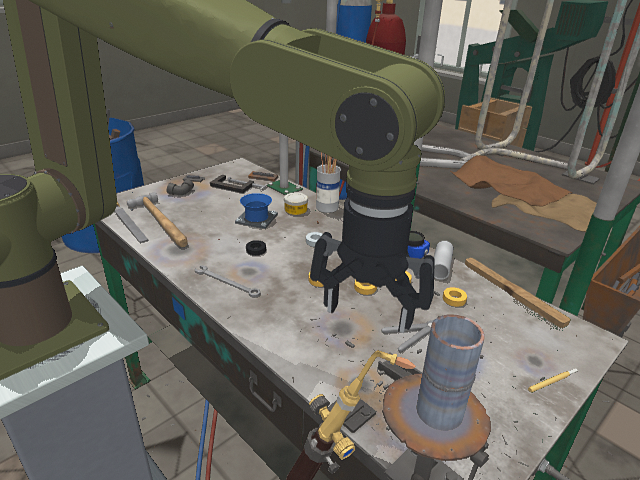

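The top view shows the tube at (190,228), the steel ring at (291,212), the black ring at (257,281) and yellow rings at (354,268), (398,240), (415,202) and (474,187). The scene view agrees, and the arm is clear of them all.

```bash
python3 - <<'E'
from h import *
f='top0.png'
im=cv2.imread('pics/'+f); hsv=cv2.cvtColor(im,cv2.COLOR_BGR2HSV)
m=cv2.inRange(hsv,(12,110,120),(32,255,255)); n,l,st,c=cv2.connectedComponentsWithStats(m)
for i in range(1,n):
    if st[i,4]>150: p=px(f,*c[i],.012); print('yel',c[i].round(1),st[i],p.round(4),np.hypot(*p[:2]).round(3))
for nm,u,v,z in [('steel',291,212,.014),('black',257,281,.014),('tube',190,228,.055)]:
    p=px(f,u,v,z);print(nm,p.round(4),np.hypot(*p[:2]).round(3))
big=cv2.resize(im[140:310,140:440],None,fx=2.6,fy=2.6,interpolation=cv2.INTER_CUBIC);cv2.imwrite('pics/c.png',big)
E
```

```text
yel [474.2 186.9] [462 176  25  23 332] [ 0.6876 -0.4959  0.012 ] 0.848
yel [415.1 202.2] [403 191  25  24 317] [ 0.6539 -0.3748  0.012 ] 0.754
yel [397.8 240.6] [386 229  25  24 331] [ 0.5749 -0.34    0.012 ] 0.668
yel [354.1 267.5] [342 256  25  24 330] [ 0.519  -0.2518  0.012 ] 0.577
steel [ 0.6291 -0.1223  0.014 ] 0.641
black [ 0.4886 -0.0566  0.014 ] 0.492
tube [0.5903 0.0727 0.055 ] 0.595
```

View pics/c.png

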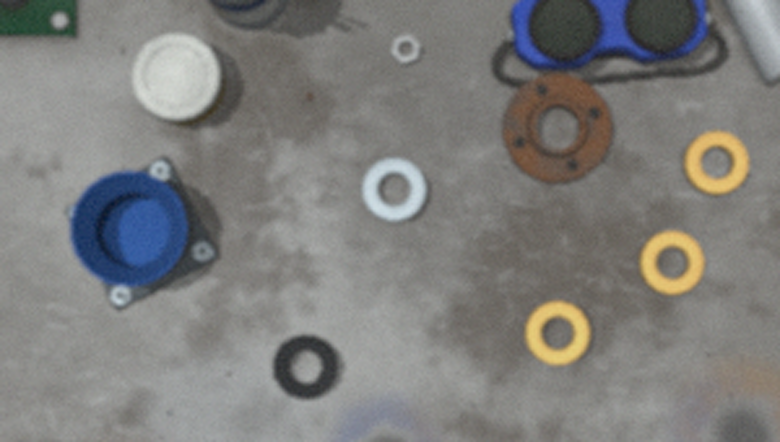

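The crop confirms it. The tube rim centre is at full-image (189.8,227.9), steel at (291.9,212.7), and the nearest yellow ring is at (354,267.5), 0.577 m from the base. Black lies at (257,281).

```bash
python3 - <<'E'
from h import *
f='top0.png'
t=px(f,189.8,227.9,.058);s=px(f,291.9,212.7,.016);b=px(f,354.1,267.5,.016)
print(t,s,b); print(rel([*s[:2],.12]))
E
```

```text
[0.59024404 0.07253306 0.058     ] [ 0.62754366 -0.12417571  0.016     ] [ 0.5189164  -0.25152068  0.016     ]
[ 5.21298411 -2.78504174  1.10764674]
```

{"fn": "servo_tool", "kwargs": {
  "increments": "0.2 -0.1 0 0 0 0;0.35 -0.19 0.03 0 0 0;0.35 -0.19 0.03 0 0 0;0.35 -0.19 0.03 0 0 0;0.35 -0.19 0.03 0 0 0;0.35 -0.19 0.03 0 0 0;0.35 -0.19 0.03 0 0 0;0.35 -0.19 0.03 0 0 0;0.35 -0.19 0.03 0 0 0;0.35 -0.19 0.03 0 0 0",
  "grip": 1
}}

```text
clock: 0.93
tool_pos: [0.4985, -0.2883, 0.2038]
ee_rot: [-0.0, 0.978, 0.21, -0.0]
contact_force: [0.4, -1.4, -0.4]
grip_width: 0.0854
finger_force: 0.0
```

{"fn": "servo_tool", "kwargs": {
  "increments": "0.32 -0.17 0.1 0 0 0;0.32 -0.17 0.15 0 0 0;0.32 -0.17 0.15 0 0 0;0.32 -0.17 0.15 0 0 0;0.3 -0.15 0.15 0 0 0;0.2 -0.1 0.1 0 0 0;0.08 -0.05 0.03 0 0 0;0 0 0 0 0 0;0 0 0 0 0 0"
}}

```text
clock: 1.68
tool_pos: [0.627, -0.1248, 0.1212]
ee_rot: [0.0, 0.978, 0.21, -0.0]
contact_force: [-1.1, -0.3, 0.5]
grip_width: 0.0854
finger_force: 0.0
```

```bash
python3 - <<'E'
from h import *
save('wrist','w1.png'); print(rel([.62754,-.12418,0.0]), proj('w1.png',[.62754,-.12418,.016]))
E
```

```text
[ 0.00959553 -0.01077389  1.21851783] [318.8135593  237.15190008]
```

View pics/w1.png

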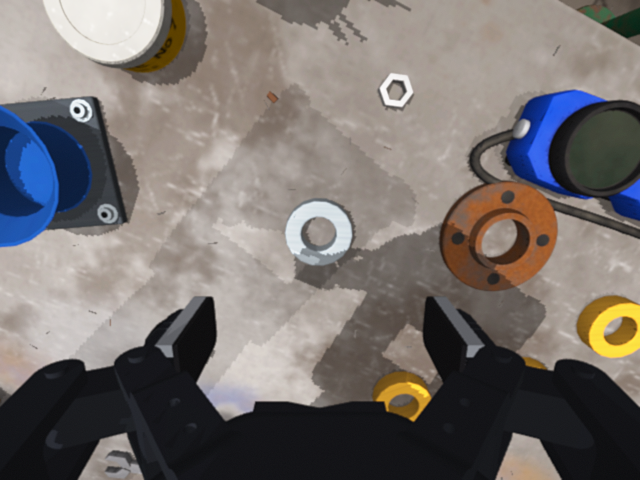

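The steel ring is centred at about (319.5,233) with its bore at (320,233). It measures about 69 px across, as 50 mm should. The brass ring is at lower right (403,397), clear of the fingers, and the tube is at the left.

```bash
python3 - <<'E'
from h import *
p=px('w1.png',319.7,233,.016); print(p, rel([*p[:2],0.0]))
im=cv2.imread('pics/w1.png'); c=im[180:290,260:380]; g=cv2.cvtColor(c,cv2.COLOR_BGR2HSV)
m=((c[:,:,0].astype(int)-c[:,:,2])>8).astype(np.uint8)*255
cs,_=cv2.findContours(m,cv2.RETR_EXTERNAL,cv2.CHAIN_APPROX_NONE); k=max(cs,key=len)
e=cv2.fitEllipse(cv2.convexHull(k)); print(e[0][0]+260,e[0][1]+180,e[1])
E
```

```text
[ 0.63069371 -0.12346918  0.016     ] [ 0.04127513 -0.00433047  1.21852081]
318.1669044494629 231.94500350952148 (65.65364837646484, 66.49517059326172)
```

{"fn": "servo_tool", "kwargs": {
  "increments": "0.04 0 0.15 0 0 0;0 0 0.3 0 0 0;0 0 0.3 0 0 0;0 0 0.25 0 0 0;0 0 0.15 0 0 0;0 0 0.05 0 0 0;0 0 0 0 0 0;0 0 0 0 0 0"
}}

```text
clock: 2.4
tool_pos: [0.6318, -0.1236, 0.0025]
ee_rot: [0.0, 0.978, 0.209, 0.001]
contact_force: [0.5, -0.2, 0.6]
grip_width: 0.0853
finger_force: 0.0
```

{"fn": "servo_tool", "kwargs": {
  "increments": "0 0 0 0 0 0;0 0 0 0 0 0;0 0 0 0 0 0;0 0 0 0 0 0;0 0 0 0 0 0;0 0 0 0 0 0;0 0 0 0 0 0;0 0 0 0 0 0",
  "grip": 0.3,
  "squeeze": 50
}}

```text
clock: 3.07
tool_pos: [0.6325, -0.1232, 0.0035]
ee_rot: [0.001, 0.978, 0.21, 0.001]
contact_force: [-1.8, 0.6, 6.4]
grip_width: 0.0475
finger_force: 52.4
```

{"fn": "servo_tool", "kwargs": {
  "increments": "0 0 -0.1 0 0 0;0 0 -0.25 0 0 0;0 0 -0.35 0 0 0;0 0 -0.35 0 0 0;0 0 -0.15 0 0 0;0 0 0 0 0 0;0 0 0 0 0 0"
}}

```text
clock: 3.65
tool_pos: [0.631, -0.1229, 0.1215]
ee_rot: [0.0, 0.978, 0.21, 0.0]
contact_force: [-0.4, 0.3, -2.4]
grip_width: 0.0472
finger_force: 52.1
```

```bash
python3 - <<'E'
from h import *
save('wrist','w2.png'); s=manip.observe(); print(s['tool_pos'],s['grip_width'],s['finger_force'],s['contact_force'])
print(rel([.5902,.0725,.12]), proj('w2.png',s['tool_pos']))
E
```

```text
[ 0.62971066 -0.12255834  0.11932643] 0.04734411617915423 52.08187644930604 [-0.31405737 -0.10835685 -2.81384932]
[ 0.44005217 -1.94094511 -0.00403374] [317.3008376  303.32905989]
```

View pics/w2.png

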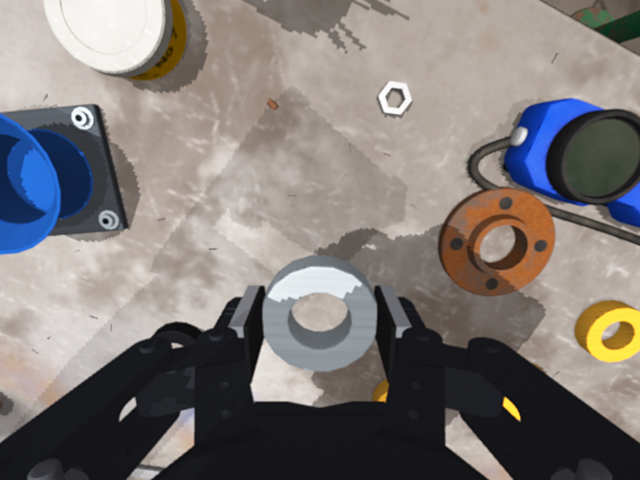

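The ring is held level between the pads. Its top face is at x 263..377, lower edge y 371, so its centre is about (320,316).

```bash
python3 - <<'E'
from h import *
s=manip.observe(); z=s['tool_pos'][2]
# fit top-face centre: project circle of r=25 at z+.014 for offsets along tool x
q=s['ee_rot'];r=R.from_quat([q[1],q[2],q[3],q[0]])
a=np.linspace(0,2*np.pi,73)
for dz in(.010,.014):
  for dx in (-.004,0,.004):
    P=[proj('w2.png',s['tool_pos']+r.apply([dx+.025*np.cos(t),.025*np.sin(t),-dz])) for t in a];P=np.array(P)
    print(dz,dx,P.min(0).round(),P.max(0).round())
E
```

```text
0.01 -0.004 [259. 268.] [375. 372.]
0.01 0 [259. 259.] [376. 364.]
0.01 0.004 [258. 249.] [376. 357.]
0.014 -0.004 [258. 271.] [377. 378.]
0.014 0 [257. 262.] [377. 370.]
0.014 0.004 [257. 252.] [378. 362.]
```

{"fn": "servo_tool", "kwargs": {
  "increments": "0.03 -0.12 0 0 0 0;0.07 -0.3 0 0 0 0;0.08 -0.34 0 0 0 0;0.08 -0.34 0 0 0 0;0.08 -0.34 0 0 0 0;0.07 -0.3 0 0 0 0;0.05 -0.18 0 0 0 0;0 -0.02 0 0 0 0;0 0 0 0 0 0;0 0 0 0 0 0"
}}

```text
clock: 4.53
tool_pos: [0.5922, 0.0728, 0.1195]
ee_rot: [-0.0, 0.978, 0.21, -0.002]
contact_force: [0.4, -0.6, -1.6]
grip_width: 0.0472
finger_force: 52.2
```

```bash
python3 - <<'E'
from h import *
save('wrist','w3.png'); s=manip.observe(); print(s['tool_pos'],s['grip_width'])
c=np.array([.5902,.0725,.058]);print(rel(c))
for rr in(.041,.044): print([proj('w3.png',c+rr*np.array([np.cos(t),np.sin(t),0])).round().tolist() for t in np.arange(8)*np.pi/4])
E
```

```text
[0.59265906 0.0723315  0.11996414] 0.047269063229383734
[-0.02042568 -0.01126918  0.61969252]
[[347.0, 201.0], [294.0, 199.0], [257.0, 234.0], [258.0, 282.0], [292.0, 315.0], [341.0, 316.0], [378.0, 286.0], [382.0, 238.0]]
[[349.0, 196.0], [292.0, 194.0], [252.0, 232.0], [253.0, 284.0], [291.0, 319.0], [342.0, 320.0], [382.0, 288.0], [386.0, 237.0]]
```

View pics/w3.png

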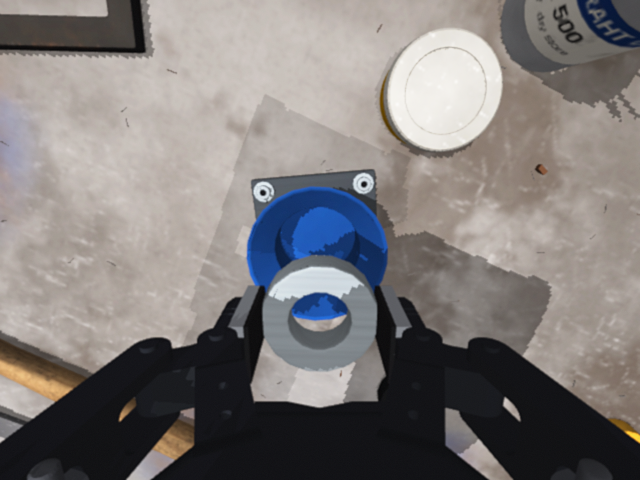

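The rim outline spans x 247..387 with its top at y 187. That is 2 px left and 3 px up of the prediction, or 1–2 mm. The ring is level and its bore shows the blue tube.

{"fn": "servo_tool", "kwargs": {
  "increments": "0.02 -0.02 0.1 0 0 0;0 0 0.2 0 0 0;0 0 0.18 0 0 0;0 0 0.1 0 0 0;0 0 0 0 0 0;0 0 0 0 0 0;0 0 0 0 0 0"
}}

```text
clock: 5.17
tool_pos: [0.5951, 0.0752, 0.0641]
ee_rot: [0.0, 0.978, 0.21, 0.001]
contact_force: [0.1, -1.5, -1.3]
grip_width: 0.0477
finger_force: 52.1
```

{"fn": "servo_tool", "kwargs": {
  "increments": "0 0 0 0 0 0;0 0 0 0 0 0;0 0 0 0 0 0;0 0 0 0 0 0;0 0 0 0 0 0",
  "grip": 1
}}

```text
clock: 5.58
tool_pos: [0.5947, 0.0756, 0.064]
ee_rot: [0.0, 0.978, 0.21, 0.001]
contact_force: [0.1, 0.3, -0.3]
grip_width: 0.0855
finger_force: 0.0
```

{"fn": "servo_tool", "kwargs": {
  "increments": "0 0 -0.15 0 0 0;0 0 -0.3 0 0 0;-0.1 0 -0.3 0 0 0;-0.15 0 -0.15 0 0 0;-0.15 0 0 0 0 0;-0.1 0 0 0 0 0;0 0 0 0 0 0;0 0 0 0 0 0"
}}

```text
clock: 6.25
tool_pos: [0.5481, 0.055, 0.1526]
ee_rot: [-0.0, 0.978, 0.21, -0.0]
contact_force: [-0.3, -0.6, 0.2]
grip_width: 0.0857
finger_force: 0.0
```

```bash
python3 - <<'E'
from h import *
im=save('wrist','w4.png'); s=manip.observe(); print(s['clock'],s['tool_pos'],s['contact_force'])
u,v=proj('w4.png',[.5902,.0725,.03]).astype(int);print(u,v)
c=im[max(0,v-75):v+75,max(0,u-90):u+90,::-1];cv2.imwrite('pics/w4c.png',cv2.resize(c,None,fx=4,fy=4,interpolation=cv2.INTER_CUBIC))
print(rel([.5189,-.2515,.12]))
E
```

```text
6.3 [0.54843492 0.05507213 0.15250906] [-0.40569445  0.7777421  -0.55244525]
321 173
[-1.52637296  2.67511675  0.3248048 ]
```

View pics/w4c.png

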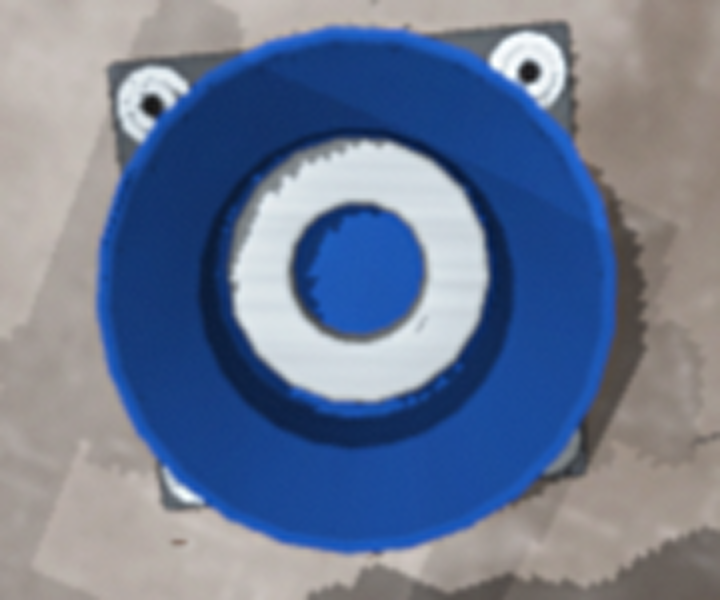

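The steel ring lies flat and centred at the tube's bottom: its rim and bore are concentric circles of the right size around crop (358,270). Next is the brass ring.

{"fn": "servo_tool", "kwargs": {
  "increments": "-0.08 0.14 0 0 0 0;-0.18 0.32 0 0 0 0;-0.2 0.34 0.03 0 0 0;-0.2 0.34 0.05 0 0 0;-0.2 0.34 0.05 0 0 0;-0.2 0.34 0.05 0 0 0;-0.18 0.32 0.05 0 0 0;-0.16 0.28 0.05 0 0 0;-0.09 0.17 0.04 0 0 0;-0.03 0.08 0 0 0 0"
}}

```text
clock: 7.13
tool_pos: [0.5189, -0.2531, 0.1194]
ee_rot: [-0.001, 0.978, 0.208, -0.001]
contact_force: [0.4, -0.5, 0.2]
grip_width: 0.0854
finger_force: 0.0
```

{"fn": "servo_tool", "kwargs": {
  "increments": "0 0 0 0 0 0;0 0 0 0 0 0"
}}

```text
clock: 7.3
tool_pos: [0.52, -0.2504, 0.1209]
ee_rot: [-0.001, 0.978, 0.21, -0.0]
contact_force: [-0.4, -0.1, 0.3]
grip_width: 0.0851
finger_force: 0.0
```

```bash
python3 - <<'E'
from h import *
print('rim',px('w4.png',321-90+357/4,173-75+290/4,.058))
im=save('wrist','w5.png')[:,:,::-1]; s=manip.observe(); print(s['tool_pos'])
hsv=cv2.cvtColor(np.ascontiguousarray(im),cv2.COLOR_BGR2HSV)
m=cv2.inRange(hsv,(15,110,60),(35,255,255)); n,l,st,c=cv2.connectedComponentsWithStats(m)
print([(st[i].tolist(),c[i].round(1).tolist()) for i in range(1,n) if st[i,4]>300])
E
```

```text
rim [0.59401527 0.07497328 0.058     ]
[ 0.52004283 -0.24984491  0.12111769]
[([521, 97, 86, 76, 4405], [564.3, 134.5]), ([426, 183, 74, 69, 3318], [462.3, 216.9]), ([288, 203, 68, 68, 2893], [321.1, 236.7])]
```

View pics/w5.png

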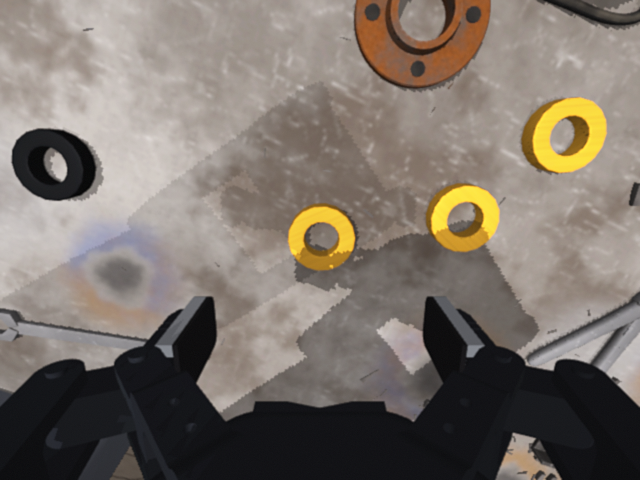

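The nearest brass ring is at (322,237), between the fingers' line. Its neighbour at (463,217) is about 105 mm off, so the right finger clears it.

```bash
python3 - <<'E'
from h import *
p=px('w5.png',322,237.5,.016); print(p,np.hypot(*p[:2]),rel([*p[:2],0.002]))
E
```

```text
[ 0.52134161 -0.25180805  0.016     ] 0.5789683608106809 [0.0037552  0.02426311 1.19115646]
```

{"fn": "servo_tool", "kwargs": {
  "increments": "0 0.02 0.15 0 0 0;0 0 0.3 0 0 0;0 0 0.3 0 0 0;0 0 0.25 0 0 0;0 0 0.13 0 0 0;0 0 0.05 0 0 0;0 0 0 0 0 0;0 0 0 0 0 0"
}}

```text
clock: 8.02
tool_pos: [0.5216, -0.2527, 0.0047]
ee_rot: [0.001, 0.978, 0.21, 0.001]
contact_force: [0.8, -0.1, 0.2]
grip_width: 0.0855
finger_force: 0.0
```

{"fn": "servo_tool", "kwargs": {
  "increments": "0 0 0 0 0 0;0 0 0 0 0 0;0 0 0 0 0 0;0 0 0 0 0 0;0 0 0 0 0 0;0 0 0 0 0 0;0 0 0 0 0 0;0 0 0 0 0 0",
  "grip": 0.3,
  "squeeze": 50
}}

```text
clock: 8.68
tool_pos: [0.5215, -0.2531, 0.0055]
ee_rot: [0.0, 0.978, 0.21, 0.001]
contact_force: [-1.7, 1.8, 7.8]
grip_width: 0.0473
finger_force: 50.1
```

{"fn": "servo_tool", "kwargs": {
  "increments": "0 0 -0.1 0 0 0;0 0 -0.25 0 0 0;0 0 -0.35 0 0 0;0 0 -0.35 0 0 0;0 0 -0.15 0 0 0;0 0 0 0 0 0;0 0 0 0 0 0"
}}

```text
clock: 9.27
tool_pos: [0.5209, -0.253, 0.1246]
ee_rot: [0.001, 0.978, 0.21, 0.001]
contact_force: [-0.6, -0.1, -1.0]
grip_width: 0.0478
finger_force: 51.9
```

```bash
python3 - <<'E'
from h import *
print(rel([.5945,.0755,.12]))
E
```

```text
[ 2.01879624 -2.69428057  0.0428518 ]
```

{"fn": "servo_tool", "kwargs": {
  "increments": "0.08 -0.1 0 0 0 0;0.2 -0.27 0 0 0 0;0.23 -0.31 0 0 0 0;0.23 -0.31 0 0 0 0;0.23 -0.31 0 0 0 0;0.23 -0.31 0 0 0 0;0.23 -0.31 0 0 0 0;0.23 -0.31 0 0 0 0;0.2 -0.27 0 0 0 0;0.12 -0.15 0 0 0 0"
}}

```text
clock: 10.1
tool_pos: [0.5904, 0.0744, 0.1201]
ee_rot: [-0.001, 0.977, 0.211, -0.002]
contact_force: [-0.4, 0.1, -1.7]
grip_width: 0.0474
finger_force: 51.9
```

{"fn": "servo_tool", "kwargs": {
  "increments": "0.04 -0.04 0 0 0 0;0 0 0 0 0 0;0 0 0 0 0 0"
}}

```text
clock: 10.35
tool_pos: [0.593, 0.0754, 0.1213]
ee_rot: [-0.0, 0.978, 0.21, -0.002]
contact_force: [0.2, -0.3, -0.8]
grip_width: 0.0476
finger_force: 51.9
```

```bash
python3 - <<'E'
from h import *
print(rel([.5945,.0755,.064])); save('wrist','w6.png')
E
```

```text
[0.01573947 0.00605801 0.57339185]
```

View pics/w6.png

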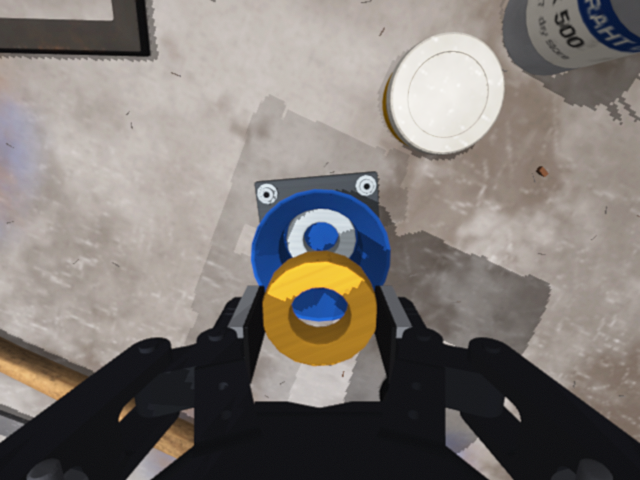

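The brass ring is held level, centred at (320,312), and it lines up with the rim at x 251..390. The steel ring shows flat below.

{"fn": "servo_tool", "kwargs": {
  "increments": "0.01 0 0.1 0 0 0;0 0 0.2 0 0 0;0 0 0.18 0 0 0;0 0 0.09 0 0 0;0 0 0 0 0 0;0 0 0 0 0 0;0 0 0 0 0 0"
}}

```text
clock: 10.98
tool_pos: [0.596, 0.0755, 0.0673]
ee_rot: [0.0, 0.978, 0.209, 0.001]
contact_force: [-0.2, 0.1, -1.2]
grip_width: 0.0473
finger_force: 51.9
```

{"fn": "servo_tool", "kwargs": {
  "increments": "0 0 0 0 0 0;0 0 0 0 0 0;0 0 0 0 0 0;0 0 0 0 0 0;0 0 0 0 0 0",
  "grip": 1
}}

```text
clock: 11.4
tool_pos: [0.5956, 0.076, 0.067]
ee_rot: [0.0, 0.978, 0.21, 0.001]
contact_force: [-0.0, -0.3, 0.8]
grip_width: 0.0852
finger_force: 0.0
```

{"fn": "servo_tool", "kwargs": {
  "increments": "0 0 -0.15 0 0 0;0 0 -0.3 0 0 0;-0.1 0 -0.3 0 0 0;-0.15 0 -0.15 0 0 0;-0.15 0 0 0 0 0;-0.1 0 0 0 0 0;0 0 0 0 0 0;0 0 0 0 0 0"
}}

```text
clock: 12.07
tool_pos: [0.549, 0.0554, 0.1555]
ee_rot: [-0.0, 0.978, 0.21, -0.0]
contact_force: [-0.4, -0.2, 0.6]
grip_width: 0.0853
finger_force: 0.0
```

```bash
python3 - <<'E'
from h import *
im=save('wrist','w7.png'); s=manip.observe(); print(s['clock'],s['tool_pos'],s['contact_force'])
u,v=proj('w7.png',[.5945,.0755,.04]).astype(int);print(u,v)
c=im[max(0,v-75):v+75,max(0,u-90):u+90,::-1];cv2.imwrite('pics/w7c.png',cv2.resize(c,None,fx=4,fy=4,interpolation=cv2.INTER_CUBIC))
E
```

```text
12.1167 [0.54933077 0.05548529 0.15545943] [-0.1687221  -0.31309428 -0.38910556]
319 168
```

View pics/w7c.png

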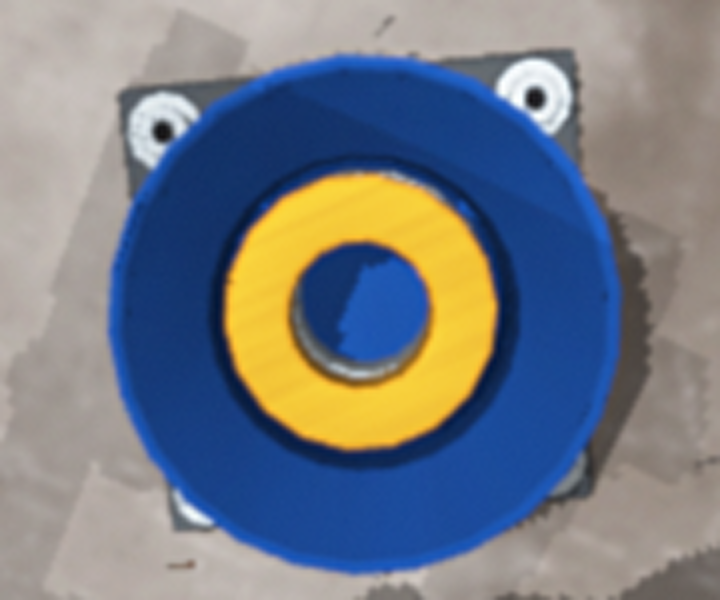

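The brass ring lies flat in the bore at crop (360,310). It is round, sized for 16 mm above the steel, and the steel shows through its bore. The gripper is clear.

```bash
python3 -c "
from workcell import manip
print(manip.close_job())"
```

```text
the job is handed in; nothing more can be done
None
```

The steel ring lies flat at the bottom of the blue tube with the brass ring flat on top of it, the black ring was left alone, and the job was handed in with the clock at about 12 s.

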